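# Reset the counter of the slim water-filter cartridge

### The arm

A 7-joint arm with a two-finger parallel gripper is mounted at the origin on the work surface. World frame = base frame: x ahead of the robot, y to its left, z up, the work surface at z = 0. Lengths are in m, angles in rad, forces in N, time in s.
With the tool pointing down it reaches from about 0.425 to 0.95 m from the base axis. Payload 4.7 kg.
Tool frame: the origin (TCP) lies on the centre line of the jaws, within the pads' length; the fingertips stand 8 mm ahead of it and the grasp point (between the pads) lies 11 mm behind it; z points along the fingers, x is the direction in which the jaws open and shut, and the axes are right-handed (so a half turn about z gives the same grasp; the last joint's range is limited). The gripper opens to 85 mm and grips with 20 to 120 N. Pads are 22 mm wide; open, the fingers measure 114 mm over their backs; the gripper's body (76 mm by 85 mm) begins 54 mm behind the grasp point. The pads swing forward as they close: fully open they stand 13 mm farther back than shut.
Start: joints at [1.182, 0.469, -0.049, 1.532, 0.024, 1.141, -0.082], TCP at [0.238, -0.632, 0.239] pointing down, gripper open.
Joint ranges: [-2.59, 2.59], [-0.33, 1.99], [-1.39, 1.29], [0.1, 2.45], [-1.04, 4.18], [0.21, 1.99], [-2.66, 2.66]. Speed limits (rad/s): [2.57, 2.57, 3.14, 3.14, 3.14, 3.14, 3.14].

### API

Orientations are given as a unit quaternion [x, y, z, w].
In Python, from plant import * gives the robot as it stands. Calls block until the motion is done:
- movep(position, orientation): joint-space move of the TCP to a pose.
- move_straight(position, attitude=None, vel=0.15): straight line of the TCP; attitude=None keeps the orientation; vel is the mean speed in m/s.
- set_joints(angles): joint-space move.
- open_jaws() and clamp(grip_force=None): open the fingers fully, or close them until they stop; grip_force is the grip in N (None keeps the last).
- pause(seconds).
- inverse_kinematics(position, orientation): joint angles nearest the present ones, or None.
- state(): the state.
- read_camera(name): name is "scene" or "top" or "wrist"; returns a dict with "img" (400x640x3 uint8, blue, green, red), "fx", "fy", "cx", "cy" (pixels), "camera_from_world" (4x4, takes a point from world to camera coordinates); the wrist camera has in their place "tool_from_camera" (4x4, takes a point from camera to tool coordinates, whose origin is the TCP and whose axes are the tool frame's). Camera axes: x right, y up, looking along -z (the intrinsics and any distortion apply to the point x, -y, -z); pixel columns grow to the right and rows downward; lengths in m; the calibration is good to about 2 mm. A picture is of the moment at which its call begins: read the wrist's pose just before it. There is no depth.
A pose or a line that the arm cannot do raises IKError and nothing moves.
- close_job(): hands the job in, once; it reports no verdict.
The state is a dict: "time_s": time; "joint_pos": joint angles; "joint_vel": joint speeds; "joint_efforts": joint torques, N m; "tool_pos": TCP position; "tool_rot": TCP orientation; "force": force on the tool from outside, world axes, zero at the start; "ft_torque": the same for the moment, N m; "grip_width": opening from 0.0 (shut) to 1.0 (fully open).
Only numpy, scipy, OpenCV 4.12 (cv2) and the standard library are available. Lean on these libraries where they do the work, as an engineer would, in place of code of your own. Each camera call takes 0.05 s, during which the arm holds its last target.

### The job

One of the four filter cartridges on the station is slim, with a pipe stub on top, and the other three are wide. With closed fingertips press the reset button straight in front of the slim cartridge gently down, keep it down for at least three seconds without a break, then let it spring back up and raise the hand clear above the station. Do not press any other button, and do not shift or lift the cartridges or the vacuum jug.

Things in the scene. Friction and masses are not known exactly. Their poses are not given: they have to be found in the camera images.
- station: Fixed low brushed-metal console, 250 mm (x) by 350 mm (y) by 30 mm high. Origin: centre of its underside, on the counter; z up. Its four round dark seats lie in a row along its y at x = +70 mm, y = +127.5, +42.5, -42.5, -127.5 mm; in front of each seat, at x = -70 mm and the same y, is that seat's reset button, and a pale line on the deck joins the two. Dark lines divide the four lanes. The -x side faces the robot, turned up to 0.3 rad either way.
- slim_mid (a point): Loose, stands upright on its round seat on the station. This point: on its axis, 64 mm above its underside (half-way up); z up along it. The slim cartridge: off-white, 42 mm diameter, shoulder tapering to a thin pipe stub, 149 mm high in all, 0.11 to 0.23 kg. It may stand on any of the four seats.
- wide_a_mid (a point): Loose, stands upright on its round seat on the station. This point: on its axis, 64 mm above its underside (half-way up); z up along it. Wide off-white cartridge with smooth sides and two end caps, 64 mm diameter, 127.5 mm high, about 0.3 kg.
- wide_b_mid (a point): Loose, stands upright on its round seat on the station. This point: on its axis, 64 mm above its underside (half-way up); z up along it. Wide off-white cartridge with ribbed sides and two end caps, 64 mm diameter, 127.5 mm high, about 0.3 kg.
- wide_c_mid (a point): Loose, stands upright on its round seat on the station. This point: on its axis, 64 mm above its underside (half-way up); z up along it. Wide plain off-white cartridge without caps, 62 mm diameter, 127 mm high, about 0.3 kg.
- jug_mid (a point): Loose white vacuum jug with a grey lid and loop handle, 120 mm diameter, 203 mm high, handle reaching 100 mm from the axis, 0.6 to 1 kg, standing on the counter to the robot's right of the station. This point: on its axis, 100 mm above the counter.
- reset0_top (a point): Centre of the top face of the reset button at station y = +127.5 mm. Round off-white spring button, 28 mm diameter, in a dark collar of 44 mm diameter whose rim stands 12 mm above the station's deck; the button's top stands 54 mm above the counter when up, 12 mm above the collar rim, and moves with the button.
- reset0 (a joint): Travel of that same button reset0, m: 0 = up, 0.008 = fully down (pressed straight down). A spring returns it: about 1.5 N starts it, 5 N holds it fully down.
- reset1_top (a point): Centre of the top face of the reset button at station y = +42.5 mm. Round off-white spring button, 28 mm diameter, in a dark collar of 44 mm diameter whose rim stands 12 mm above the station's deck; the button's top stands 54 mm above the counter when up, 12 mm above the collar rim, and moves with the button.
- reset1 (a joint): Travel of that same button reset1, m: 0 = up, 0.008 = fully down (pressed straight down). A spring returns it: about 1.5 N starts it, 5 N holds it fully down.
- reset2_top (a point): Centre of the top face of the reset button at station y = -42.5 mm. Round off-white spring button, 28 mm diameter, in a dark collar of 44 mm diameter whose rim stands 12 mm above the station's deck; the button's top stands 54 mm above the counter when up, 12 mm above the collar rim, and moves with the button.
- reset2 (a joint): Travel of that same button reset2, m: 0 = up, 0.008 = fully down (pressed straight down). A spring returns it: about 1.5 N starts it, 5 N holds it fully down.
- reset3_top (a point): Centre of the top face of the reset button at station y = -127.5 mm. Round off-white spring button, 28 mm diameter, in a dark collar of 44 mm diameter whose rim stands 12 mm above the station's deck; the button's top stands 54 mm above the counter when up, 12 mm above the collar rim, and moves with the button.
- reset3 (a joint): Travel of that same button reset3, m: 0 = up, 0.008 = fully down (pressed straight down). A spring returns it: about 1.5 N starts it, 5 N holds it fully down.

How it is judged:
By the outcome, as a careful person would: the job done as asked, in the order asked, and still so for the second after the job is handed in, with the robot touching nothing.
It also fails if it takes over 34 s, if anything falls off the work surface, if the arm or the gripper's body presses on something with over 40 N, if the wrist force passes 120 N, or if a joint passes its speed limit or range.

## Working session

There is one attempt and no reset: what is moved stays moved. The work goes in short steps, each a Python script; the robot and the scene stay as the last script left them, time stands still between calls to the robot, and variables do not carry over. Pictures are saved under pics/ and viewed, and the job is handed in when it is done.

```bash
mkdir -p pics; python3 - <<'E'
from plant import *
import cv2,pickle
d={}
for n in("scene","top"):
    c=read_camera(n);d[n]=c;cv2.imwrite(f"pics/{n}0.png",c["img"])
    print(n,{k:v for k,v in c.items() if k!="img"})
pickle.dump(d,open("cams.pkl","wb"))
s=state();print(s["time_s"],s["tool_pos"],s["tool_rot"],s["force"],s["grip_width"])
E
```

```text
scene {'fx': 499.6258676286548, 'fy': 499.6258676286548, 'cx': 327.49841388156113, 'cy': 199.04272875404519, 'camera_from_world': array([[-0.27846842,  0.96030698,  0.01630493,  0.22801093],
       [-0.81900464, -0.24629288,  0.51823857,  0.43736113],
       [ 0.50168391,  0.13095927,  0.85508066, -1.78587787],
       [ 0.        ,  0.        ,  0.        ,  1.        ]])}
top {'fx': 389.6006156450208, 'fy': 389.6006156450208, 'cx': 315.32101912970535, 'cy': 197.0934828621009, 'camera_from_world': array([[ 0.00580512, -0.99944128,  0.03291544, -0.07376273],
       [ 0.99315929,  0.00960121,  0.11637203, -0.61644365],
       [-0.11662304,  0.03201472,  0.99266013, -0.90582513],
       [ 0.        ,  0.        ,  0.        ,  1.        ]])}
0.1 [ 0.23750398 -0.63127995  0.23834488] [ 8.22210831e-01 -5.69182338e-01 -7.58592779e-04 -4.89189092e-04] [-0.37807724  0.47727403 -0.13181517] 0.9987809633432686
```

```bash
ls -la; ls pics
```

```text
total 1516
drwxr-xr-x  3 agent agent    4096 Dec  6 05:08 .
drwxr-xr-x 23 root  root     4096 Dec  6 05:08 ..
-rw-r--r--  1 agent agent 1536726 Dec  6 05:08 cams.pkl
drwxr-xr-x  2 agent agent    4096 Dec  6 05:08 pics
scene0.png
top0.png
```

View pics/scene0.png

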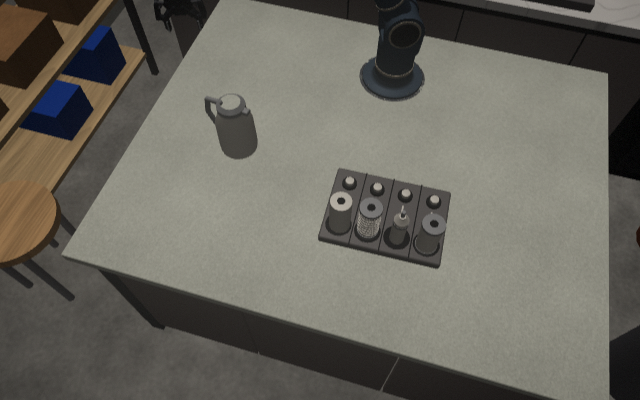

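View pics/top0.png

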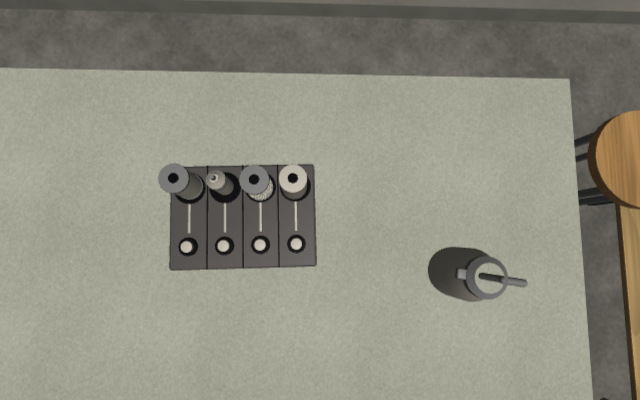

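The slim cartridge stands second from the left in the top view (pipe stub near pixel 213,177). Its pale line leads down to the button at about (223,246), which is reset1. The scene view agrees: the slim one is second from the right, with its button at about (405,195). Next I'll measure all four buttons.

```bash
cat > h.py <<'E'
import numpy as np,cv2
def ray(c,u,v):
    T=c["camera_from_world"];R=T[:3,:3];o=-R.T@T[:3,3]
    d=R.T@np.array([(u-c["cx"])/c["fx"],-(v-c["cy"])/c["fy"],-1.]);return o,d
def onz(c,u,v,z):
    o,d=ray(c,u,v);return o+d*(z-o[2])/d[2]
def tri(a,b):
    (o,d),(p,e)=a,b
    s=np.linalg.lstsq(np.c_[d,-e],p-o,rcond=None)[0]
    x,y=o+d*s[0],p+e*s[1];return (x+y)/2,np.linalg.norm(x-y)
def blobs(img,x0,x1,y0,y1,th):
    g=img.min(2).astype(int);m=np.zeros(g.shape,np.uint8);m[y0:y1,x0:x1]=(g[y0:y1,x0:x1]>th)
    n,l,s,c=cv2.connectedComponentsWithStats(m,connectivity=4)
    return [(*c[i].round(2),*s[i,2:]) for i in range(1,n) if s[i,4]>20]
E
python3 - <<'E'
import pickle;from h import *
d=pickle.load(open("cams.pkl","rb"))
t=blobs(d["top"]["img"],175,310,235,258,110);s=blobs(d["scene"]["img"],335,445,172,215,110)
print(t);print(s)
P=[]
for b in sorted(t):
    p=onz(d["top"],b[0],b[1],.054);P.append(p);print(p.round(4))
P=np.array(P)
print(np.linalg.norm(np.diff(P,axis=0),axis=1)); v=P[0]-P[-1];print("yaw",np.arctan2(-v[0],v[1]))
for b,k in zip(sorted(t),sorted(s,key=lambda q:-q[0])):
    print(onz(d["scene"],k[0],k[1],.054).round(4),tri(ray(d["top"],*b[:2]),ray(d["scene"],*k[:2])))
for n,r in(("top",(160,325,155,275)),("scene",(315,455,165,270))):
    im=d[n]["img"][r[2]:r[3],r[0]:r[1]];cv2.imwrite(f"pics/{n}_c.png",cv2.resize(im,None,fx=4.5,fy=4.5,interpolation=cv2.INTER_CUBIC))
E
```

```text
[(np.float64(295.9), np.float64(243.61), np.int32(11), np.int32(12), np.int32(100)), (np.float64(259.55), np.float64(244.68), np.int32(12), np.int32(12), np.int32(101)), (np.float64(222.95), np.float64(245.52), np.int32(11), np.int32(12), np.int32(103)), (np.float64(186.0), np.float64(246.5), np.int32(11), np.int32(12), np.int32(104))]
[(np.float64(415.98), np.float64(177.77), np.int32(85), np.int32(19), np.int32(803)), (np.float64(349.35), np.float64(180.0), np.int32(8), np.int32(7), np.int32(48)), (np.float64(377.38), np.float64(186.1), np.int32(8), np.int32(7), np.int32(50)), (np.float64(405.53), np.float64(192.43), np.int32(8), np.int32(8), np.int32(51)), (np.float64(342.64), np.float64(200.98), np.int32(17), np.int32(20), np.int32(241)), (np.float64(434.38), np.float64(198.75), np.int32(9), np.int32(8), np.int32(52)), (np.float64(370.78), np.float64(206.65), np.int32(23), np.int32(17), np.int32(246))]
[0.4969 0.2307 0.054 ]
[0.4996 0.1458 0.054 ]
[0.502  0.0611 0.054 ]
[ 0.505  -0.0236  0.054 ]
[0.08497573 0.08473396 0.08472238]
yaw 0.03187578016120525
[0.4976 0.2311 0.054 ] (array([0.49681711, 0.23116465, 0.05269858]), np.float64(0.00018659611898398347))
[0.4406 0.1655 0.054 ] (array([0.49646706, 0.14754556, 0.12484878]), np.float64(0.03223981062502099))
[0.5006 0.1458 0.054 ] (array([0.49618625, 0.10489392, 0.03414612]), np.float64(0.0836460061993135))
[0.503  0.0613 0.054 ] (array([0.50069555, 0.01869034, 0.04336132]), np.float64(0.08466828875256634))
```

View pics/top_c.png

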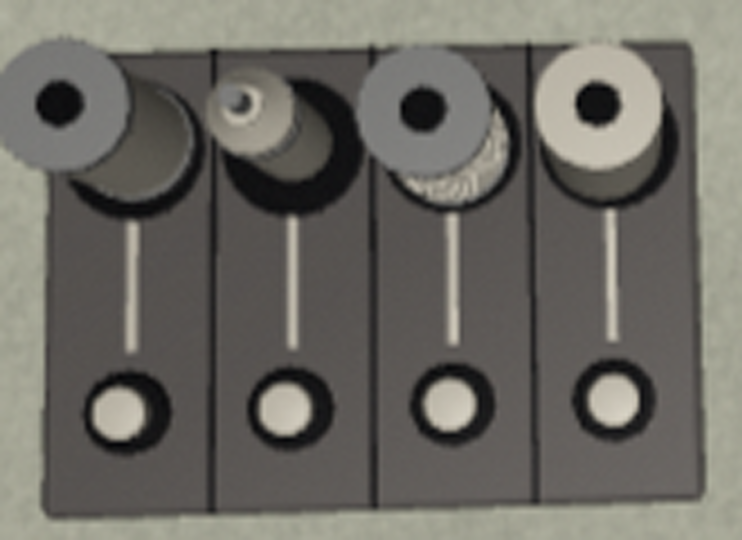

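```bash
python3 - <<'E'
import pickle;from h import *
from plant import *
d=pickle.load(open("cams.pkl","rb"))
print("jug lid",onz(d["top"],487,278,.2).round(3), "stub top",onz(d["top"],213.5,176,.179).round(3), "expected slim",[0.4996+.14*np.cos(.032),.1458+.14*np.sin(.032)])
for n,a in(("jaw y",-np.pi/2+.032),("jaw x",.032)):
    q=[np.cos(a/2),np.sin(a/2),0,0]
    print(n,[inverse_kinematics(p,q) for p in([.5,.1458,.054],[.5,.1458,.25],[.5,.1458,.35])])
q=state()["tool_rot"]
print(inverse_kinematics([.238,-.632,.42],q))
print(state()["time_s"])
E
```

```text
jug lid [ 0.44  -0.405  0.2  ] stub top [0.642 0.145 0.179] expected slim [np.float64(0.6395283261164846), np.float64(0.15027923545247923)]
jaw y [array([ 0.0224422 ,  0.51725503, -0.49236928,  2.03594977,  0.38229691,
        0.67718643, -2.25631025]), array([ 0.3455325 ,  0.3204042 , -0.86924532,  1.84667451,  0.27341322,
        1.09941995, -2.16332613]), array([ 0.43459433,  0.24750424, -0.95646954,  1.70053322,  0.20916372,
        1.30211993, -2.1023093 ])]
jaw x [array([ 0.22940373,  0.59702727, -0.77404323,  2.02485789,  0.60617688,
        0.76118111, -0.88364704]), array([ 0.46363444,  0.3780139 , -1.04193401,  1.84170385,  0.36035241,
        1.12836419, -0.6737943 ]), array([ 0.49109641,  0.27077524, -1.03772609,  1.69833365,  0.24071566,
        1.31048571, -0.5613379 ])]
[ 1.17403765  0.38770834 -0.03930228  1.25309296  0.01481649  1.5028731
 -0.07440528]
0.1
```

The crop shows the pale line running from the slim cartridge's seat (lane 2) to the reset1 button, and the stub's height check agrees to 5 mm. The jug is at (0.44,-0.405), on the way across, so I'll raise the hand before crossing.

```bash
python3 - <<'E'
from plant import *
import numpy as np,cv2,pickle
a=.032;q=[np.cos(a/2),np.sin(a/2),0,0]
clamp(20);s=state();print(s["time_s"],s["grip_width"])
move_straight([.238,-.632,.42],vel=.25);print(state()["time_s"])
movep([.5,.1458,.35],q);print(state()["time_s"])
move_straight([.5,.1458,.13],vel=.2)
s=state();print(s["time_s"],s["tool_pos"],s["tool_rot"],s["force"])
c=read_camera("wrist");cv2.imwrite("pics/w1.png",c["img"]);pickle.dump((c,s),open("w1.pkl","wb"));print(c["fx"],c["tool_from_camera"])
cv2.imwrite("pics/s1.png",read_camera("scene")["img"])
E
```

```text
0.8667 -0.0020225238238981385
1.7417
4.6333
5.8833 [0.5006895  0.14623566 0.13098917] [ 9.99872240e-01  1.59533293e-02  9.46253160e-04 -3.14258830e-04] [-0.51225663  0.01121888 -0.25298655]
304.33408930789466 [[ 9.99999722e-01  5.21117953e-04 -5.32400238e-04 -5.93053814e-04]
 [ 3.39905766e-04 -9.55067495e-01 -2.96388198e-01 -7.42654745e-02]
 [-6.62931373e-04  2.96387934e-01 -9.55067407e-01 -1.34624038e-01]
 [ 0.00000000e+00  0.00000000e+00  0.00000000e+00  1.00000000e+00]]
```

View pics/w1.png

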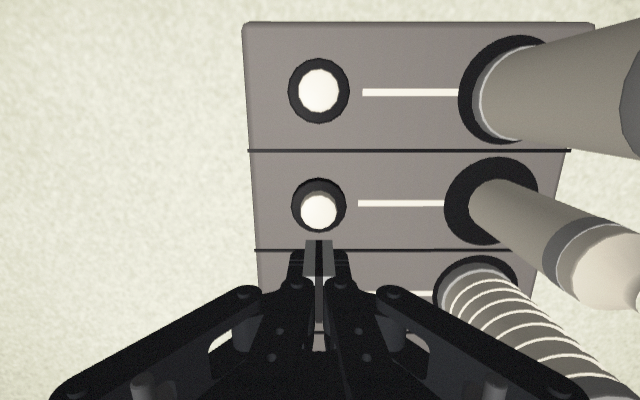

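View pics/s1.png

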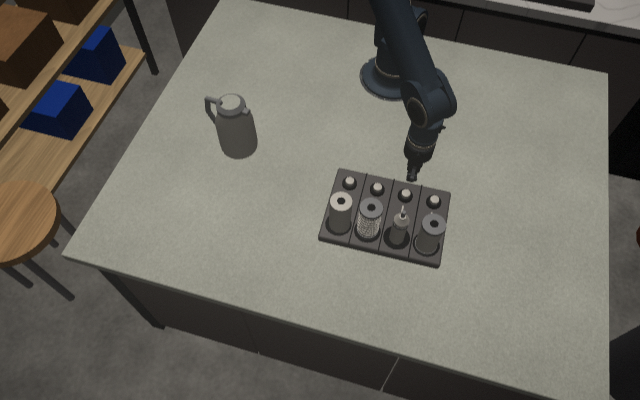

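The wrist view shows the button in the slim cartridge's lane at (318,212), just ahead of the closed fingertips at (319,240). I'll check its position with the wrist ray, then press in small steps while watching the force.

```bash
cat > press.py <<'E'
from plant import *
import numpy as np,cv2,pickle
from scipy.spatial.transform import Rotation as R
from h import blobs
c,s=pickle.load(open("w1.pkl","rb"))
b=blobs(c["img"],285,350,175,238,150);b=[k for k in b if k[4]>300];print(b)
u,v=b[0][:2];Tc=c["tool_from_camera"];Rw=R.from_quat(s["tool_rot"]).as_matrix()
d=Rw@Tc[:3,:3]@np.array([(u-c["cx"])/c["fx"],-(v-c["cy"])/c["fy"],-1]);o=np.array(s["tool_pos"])+Rw@Tc[:3,3]
p=o+d*(.054-o[2])/d[2];print("wrist button",p)
assert np.hypot(p[0]-.5,p[1]-.1458)<.006
x,y=.5,.1458
move_straight([x,y,.068],vel=.1)
f0=state()["force"][2];s=state();print(s["time_s"],s["tool_pos"],s["force"])
z=.068
while z>.0515:
    z-=.001;move_straight([x,y,z],vel=.02);s=state();f=s["force"][2]-f0
    print(round(s["time_s"],2),round(z,4),np.round(s["tool_pos"],4),round(f,2))
    if f>5.5:break
t0=state()["time_s"]
for i in range(6):
    pause(.6);s=state();print(round(s["time_s"],2),np.round(s["tool_pos"],4),round(s["force"][2]-f0,2))
E
python3 press.py
```

```text
[(np.float64(318.01), np.float64(211.65), np.int32(36), np.int32(34), np.int32(939))]
wrist button [0.50004697 0.14448616 0.054     ]
6.75 [0.50024484 0.14620219 0.06826357] [0.01668531 0.17738059 0.15279539]
7.0 0.067 [0.5003 0.1458 0.0674] 0.28
7.25 0.066 [0.5    0.1457 0.066 ] 0.24
7.5 0.065 [0.5    0.1458 0.0649] -0.7
7.75 0.064 [0.5    0.1458 0.0639] -0.71
8.0 0.063 [0.5    0.1458 0.0629] -0.79
8.25 0.062 [0.5001 0.1459 0.0621] 0.81
8.5 0.061 [0.5001 0.1459 0.0611] 1.14
8.75 0.06 [0.5001 0.1459 0.0601] 1.74
9.0 0.059 [0.5001 0.1459 0.0591] 3.59
9.25 0.058 [0.5001 0.1459 0.058 ] 3.09
9.5 0.057 [0.5001 0.1459 0.0571] 4.15
9.75 0.056 [0.5001 0.1459 0.0561] 4.2
10.0 0.055 [0.5001 0.1459 0.0551] 4.15
10.25 0.054 [0.5001 0.1459 0.0541] 5.77
10.85 [0.5001 0.1459 0.0541] 4.46
11.45 [0.5001 0.1459 0.0541] 5.57
12.05 [0.5001 0.1459 0.0541] 5.34
12.65 [0.5001 0.1459 0.0541] 5.61
13.25 [0.5001 0.1459 0.0541] 4.74
13.85 [0.5001 0.1459 0.0541] 5.23
```

The button started moving at about z=0.062, as expected, and is at or near full travel. I'll press slightly further to confirm the stop, hold again, check with a camera, then release.

```bash
python3 - <<'E'
from plant import *
import numpy as np,cv2
x,y=.5,.1458
for z in(.0535,.053):
    move_straight([x,y,z],vel=.02);pause(.1);s=state();print(s["time_s"],s["tool_pos"].round(4),s["force"][2])
    if s["force"][2]>9:break
cv2.imwrite("pics/w2.png",read_camera("wrist")["img"])
for i in range(6):
    pause(.6);s=state();print(round(s["time_s"],2),np.round(s["tool_pos"],4),round(s["force"][2],2))
move_straight([x,y,.075],vel=.04)
move_straight([x,y,.13],vel=.15)
cv2.imwrite("pics/w3.png",read_camera("wrist")["img"])
move_straight([x,y,.35],vel=.2)
s=state();print(s["time_s"],s["tool_pos"],s["force"])
for n in("scene","top"):cv2.imwrite(f"pics/{n}3.png",read_camera(n)["img"])
cv2.imwrite("pics/w23.png",np.hstack([cv2.resize(cv2.imread(f"pics/w{i}.png"),(400,250)) for i in(2,3)]))
a=cv2.imread("pics/scene0.png")[165:270,315:455];b=cv2.imread("pics/scene3.png")[165:270,315:455]
cv2.imwrite("pics/cmp.png",cv2.resize(np.hstack([a,b]),None,fx=2.8,fy=2.8))
E
```

```text
14.2 [0.5002 0.1459 0.054 ] 8.810656342066546
14.55 [0.5002 0.1459 0.0539] 13.27818844726398
15.2 [0.5002 0.1459 0.054 ] 12.57
15.8 [0.5002 0.1459 0.0539] 13.01
16.4 [0.5002 0.1459 0.054 ] 13.6
17.0 [0.5002 0.1459 0.054 ] 13.28
17.6 [0.5002 0.1459 0.0539] 13.07
18.2 [0.5002 0.1459 0.054 ] 13.82
20.7167 [0.49944226 0.14540953 0.34878841] [ 0.3086477  -0.28328295 -0.78886131]
```

View pics/w23.png

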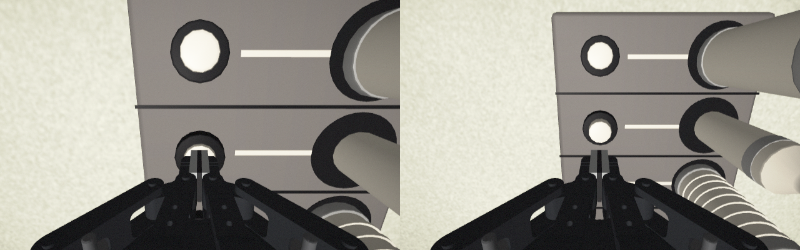

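View pics/cmp.png

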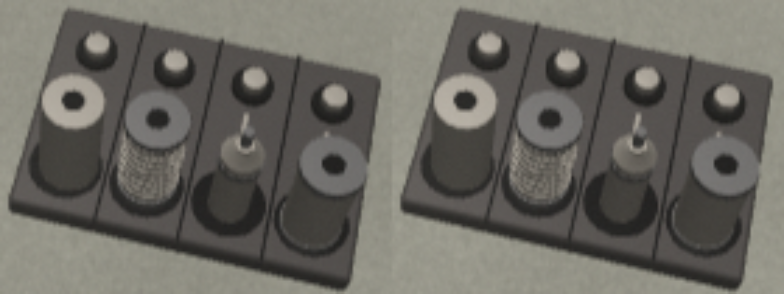

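In the wrist pair, the fingertips hold the button down (left, about 200,155) and it is back up (right, about 600,130). The before-and-after scene crops match: cartridges and buttons are all in place. I'm handing the job in.

```bash
python3 -c "
from plant import *
close_job();print(state()['time_s'])"
```

```text
the job is handed in; nothing more can be done
the job is handed in; nothing more can be done
```

I pressed reset1 (station y = +42.5 mm), the button in front of the slim cartridge, with closed fingertips, held it down, released it and handed the job in. The robot's clock read 20.7 s at the last check, against the 34 s limit.

- **Finding the button:** The top and scene views agreed on its position to about 1 mm and the wrist view to about 1.5 mm. Button spacing measured 85 mm, as specified.
- **Press and hold:** The fingertips met the button at about z = 0.054 m and moved it about 8 mm. It stayed down from about 10.3 s to 18.2 s. The force was about 5 N at first. I then pressed slightly further to confirm the stop, and the force rose to about 13–14 N with no more travel, so it was fully down.
- **Release:** The wrist picture taken after lifting shows the button back up. The hand ended at z = 0.35 m, and the force reading there was near zero.
- **Rest of the scene:** The before and after scene crops of the station look the same, so no cartridge moved and the other buttons are still up. I didn't compare the jug afterwards; I crossed above it with the hand at z = 0.35–0.42 m and touched nothing there.

No check failed. The largest disagreement was the slim stub's position, which came out about 5 mm off from a hand-picked pixel.

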